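# Lever open the enamel box and lift out its tray

## Task

Lever the lid of the enamel box open with the palette knife's blade under the lid's front lip, until it stands about upright (do not open it with the gripper itself), and lay the knife gently back down on the table. Then take the tray inside by its arched handle, lift it until its underside is about 8 cm above the box's rim, and finish holding it there over the box, steady and level, with both spice jars still standing on it: do not put it down or let go. Leave the other things on the table where they are.

Things in the scene. Friction and masses are not known exactly. Their poses are not given: they have to be found in the camera images.
- box: fixed white enamel box with a black edge, open on top under its lid, outside 170 (its x) x 150 (its y) x 75 mm high, walls and floor 4 mm. Origin: centre of its underside, on the table. Its own -x side is the front, which faces the robot's right (world -y), give or take 0.35 rad; the lid's hinge runs along its +x top edge.
- box_rim (a point): centre of the box's mouth, 75 mm above the table
- lid (a joint): angle of the box's flat enamel lid (rad): 0 closed, grows as its front edge goes up, stop at 1.9 (past upright). The hinge is stiff enough that the lid stays at any angle; about 1.5 N upward at the front edge moves it. The lid is 185 mm from hinge to front edge, 156 mm wide, 5 mm thick; it has no knob, but its front edge overhangs the box's front wall by 15 mm, and a blade fits under this lip.
- lid_hinge (a point): middle of the hinge axis, at the top of the box's +x wall, 85 mm from the box's centre and 75 mm above the table; the axis is the box's y. The underside of the lid lies in a plane through this axis.
- lid_lip (a point): middle of the lower front edge of the lid, moves with the lid; closed, it is 100 mm from the box's centre in the box's -x direction, 75 mm above the table
- tray: loose white enamel lift-out tray standing on the floor inside the box (4 mm above the table), 130 (its x) x 100 (its y) mm with a 14 mm high edge and a fixed arched handle over its middle; 150 to 310 g. Origin: centre of its underside. Its z is up, its x within 0.1 rad of the box's x.
- tray_handle (a point): middle of the handle's flat bar, 58.5 mm above the tray's underside. The bar is 10 mm thick (tray's y), 11 mm high and runs along the tray's x, with 60 mm clear between its two legs
- jar_a: small loose brown glass spice jar with a steel cap, 26 mm wide, 38 mm high, 30 to 55 g, standing on the tray (floor of the tray 3 mm thick) near the corner at the tray's (-42, +29) mm. Origin: centre of its underside
- jar_b: the same kind of jar near the tray's corner at (+42, -29) mm. Origin: centre of its underside
- knife: loose palette knife lying flat on the table: dark wooden handle 110 long x 18 wide x 20 mm high, steel blade 26 mm wide, 2.5 mm thick, reaching to 130 mm from the handle's middle, in the plane of half the handle's height (10 mm above the table as it lies); 90 g. Origin: underside of the handle at its middle; x towards the blade's tip, z up
- knife_tip (a point): middle of the end of the blade
- knife_grip (a point): centre of the knife's handle
- trivet: round cork trivet, 190 mm wide, 10 mm thick, under the pot. Bystander; origin under its centre
- pot: white enamel cooking pot with lid, loop and two side handles, 200 mm wide, 150 mm high, standing on the trivet. Bystander; origin under its centre
- mug: white mug, 80 mm wide, 88 mm high. Bystander; origin under its centre
- spoon: wooden spoon lying on the table. Bystander; origin at its middle
- bowl: white bowl, 130 mm wide, 50 mm high. Bystander; origin under its centre
- eggcup: white egg cup, 48 mm wide, 52 mm high. Bystander; origin under its centre
- shaker: glass shaker with steel cap, 44 mm wide, 85 mm high. Bystander; origin under its centre

How it is judged:
By the outcome, as a careful person would: the job done as asked, in the order asked, and still so for the second after the job is handed in, while the arm keeps its last pose, push and grip.
It also fails if it takes over 70 s, if anything falls off the work surface, if the arm or the gripper's body presses on something with over 40 N, if the wrist force passes 120 N, or if a joint passes its speed limit or range.

## Robot

A 7-joint arm with a two-finger parallel gripper is mounted at the origin on the work surface. World frame = base frame: x ahead of the robot, y to its left, z up, the work surface at z = 0. Lengths are in m, angles in rad, forces in N, time in s.
With the tool pointing down it reaches from about 0.4 to 0.9 m from the base axis. Payload 5.5 kg.
Tool frame: the origin (TCP) lies midway between the tips of the shut fingers; the grasp point (between the pads) lies 19 mm behind it (manip.grip_depth is the distance from the TCP to the grasp point, in m); z points along the fingers, y is the line along which they close (so a half turn about z gives the same grasp; the last joint's range is limited). The gripper opens to 92 mm and grips with 3 to 60 N. Pads are 19 mm wide; open, the fingers measure 130 mm over their backs; the gripper's body (75 mm by 190 mm) begins 47 mm behind the grasp point.
Start: joints at [1.407, 0.501, -0.427, 1.55, 0.221, 1.138, -0.21], TCP at [0.269, -0.592, 0.227] pointing down, gripper open.
Joint ranges: [-2.88, 2.88], [-0.31, 2.03], [-1.54, 1.56], [0.2, 2.42], [-1.41, 4.55], [0.19, 2.02], [-2.57, 2.57]. Speed limits (rad/s): [2.57, 2.57, 3.14, 3.14, 3.14, 3.14, 3.14].

## Interface

Orientations are given as a unit quaternion [x, y, z, w].
In Python, from bench import manip, effector, viewer gives the robot as it stands. Calls block until the motion is done:
- manip.move_pose(position, orientation): joint-space move of the TCP to a pose.
- manip.servo_line(position, ori=None, vel=0.15): straight line of the TCP; ori=None keeps the orientation; vel is the mean speed in m/s.
- manip.movej(angles): joint-space move.
- effector.open_jaws() and effector.close(f_grip=None): open the fingers fully, or close them until they stop; f_grip is the grip in N (None keeps the last).
- manip.sleep(seconds).
- manip.solve_ik(position, orientation): joint angles nearest the present ones, or None.
- viewer.get_image(name): name is "scene" or "top"; returns the picture (400x640x3 uint8, red, green, blue); there is no depth.
- viewer.get_calibration(name): a dict with "vfov" (degrees; the focal length in pixels is half the picture's height over the tangent of half this angle, whatever the lens; pixels are square), "cx", "cy" (the principal point, pixels), "eye" and "attitude" of the camera in the world. Camera axes: x right, y down, z forward; pixel columns grow to the right and rows downward; lengths in m; the calibration is good to about 2 mm. A picture is of the moment at which its call begins. get_calibration takes no time and is no camera call.
A pose or a line that the arm cannot do raises manip.PlanningError and nothing moves.
- manip.hand_in(): hands the job in; it is judged then, once.
Readings, each from a call of its own:
- manip.current_clock(): time.
- manip.current_q(): joint angles.
- manip.current_joint_velocities(): joint speeds.
- manip.current_tau(): joint torques, N m.
- manip.current_tool_pos(): TCP position.
- manip.current_tcp_rot(): TCP orientation.
- manip.current_force(): force on the tool from outside, world axes, zero at the start.
- manip.current_wrist_torque(): the same for the moment, N m.
- manip.current_finger_gap(): finger opening in m.
- manip.current_gripper_force(): force on a finger pad.
Only numpy, scipy, OpenCV 4.12 (cv2) and the standard library are available. Lean on these libraries where they do the work, as an engineer would, in place of code of your own. Each camera call takes 0.05 s, during which the arm holds its last target. There are 200 camera calls.

## Working session

There is one attempt and no reset: what is moved stays moved. The work goes in short steps, each a Python script; the robot and the scene stay as the last script left them, time stands still between calls to the robot, and variables do not carry over. Pictures are saved under pics/ and viewed, at most 11 in all, crops included, and the job is handed in when it is done.

```bash
ls; mkdir -p pics
python3 - <<'E'
from bench import manip,viewer
import cv2
for n in ("scene","top"):
    im=viewer.get_image(n); cv2.imwrite(f"pics/{n}0.png",im[:,:,::-1]); print(n,viewer.get_calibration(n))
print(manip.current_tcp_rot(),manip.current_tool_pos(),manip.current_clock(),manip.grip_depth)
E
```

```text
pics
scene {'vfov': 50.16045291391264, 'cx': 322.6735839671684, 'cy': 200.07858133649083, 'eye': array([ 1.14390629, -0.605515  ,  0.70221165]), 'attitude': array([ 0.8157831 ,  0.38764169, -0.17991025, -0.38969752])}
top {'vfov': 55.38188656139827, 'cx': 313.8599899774211, 'cy': 204.15251895518958, 'eye': array([ 0.48260425, -0.08517314,  0.96326934]), 'attitude': array([ 0.71158469, -0.70113143,  0.0294556 , -0.03455872])}
[ 9.77312112e-01  2.11802288e-01 -1.93072198e-04 -8.88483187e-04] [ 0.2687332  -0.59112402  0.22577245] 0.1 0.0188
```

View pics/scene0.png

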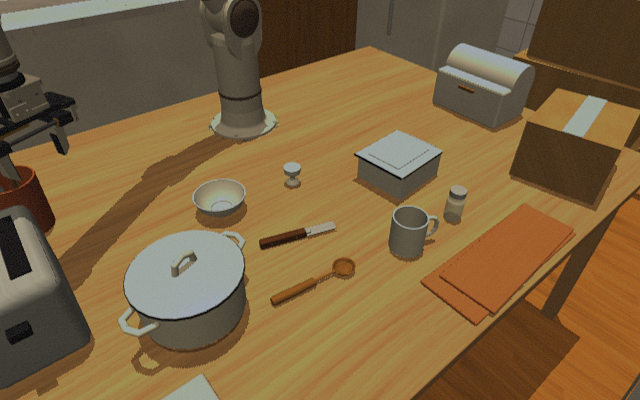

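View pics/top0.png

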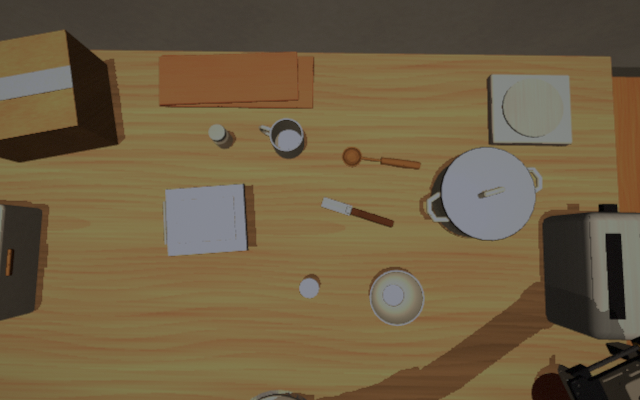

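The scene view shows the box at (400,165), the knife at (300,235) and the other things around them. In the top view the lid has corners at about (166,190), (243,185), (246,250) and (168,255), with its front to the right. The knife's handle is at (372,217), and its tip at (322,203) points toward the box.

```bash
cat > h.py <<'E'
import numpy as np, cv2
from scipy.spatial.transform import Rotation as R
from bench import manip,effector,viewer
def ray(n,uv):
    c=viewer.get_calibration(n); f=200/np.tan(np.radians(c['vfov'])/2)
    uv=np.atleast_2d(uv).astype(float)
    d=np.c_[(uv[:,0]-c['cx'])/f,(uv[:,1]-c['cy'])/f,np.ones(len(uv))]
    return c['eye'],R.from_quat(c['attitude']).apply(d)
def onz(n,uv,z):
    e,d=ray(n,uv); return e+d*((z-e[2])/d[:,2])[:,None]
def proj(n,p):
    c=viewer.get_calibration(n); f=200/np.tan(np.radians(c['vfov'])/2)
    q=R.from_quat(c['attitude']).inv().apply(np.atleast_2d(p)-c['eye'])
    return q[:,:2]/q[:,2:]*f+[c['cx'],c['cy']]
def save(n,fn,box=None,k=1):
    im=viewer.get_image(n)
    if box: im=im[box[1]:box[3],box[0]:box[2]]
    cv2.imwrite('pics/'+fn,cv2.resize(im[:,:,::-1],None,fx=k,fy=k,interpolation=cv2.INTER_CUBIC));
E
python3 - <<'E'
from h import *
np.set_printoptions(precision=4,suppress=True)
im=cv2.imread('pics/top0.png'); hsv=cv2.cvtColor(im,cv2.COLOR_BGR2HSV)
def big(m,x0,y0,x1,y1):
    k=np.zeros_like(m); k[y0:y1,x0:x1]=m[y0:y1,x0:x1]
    c,_=cv2.findContours(k,cv2.RETR_EXTERNAL,cv2.CHAIN_APPROX_NONE); return max(c,key=cv2.contourArea)
low=(hsv[...,1]<75).astype(np.uint8)*255
lid=big(low&((hsv[...,2]>110).astype(np.uint8)*255),140,165,265,270)
r=cv2.minAreaRect(lid); P=cv2.boxPoints(r); print('lid',r,onz('top',P,.08))
bl=big(low&((hsv[...,2]>90).astype(np.uint8)*255),315,190,360,225)
kn=(((hsv[...,2]<105)&(hsv[...,1]>75)).astype(np.uint8)*255)
hd=big(kn,340,198,400,232)
for nm,c,z in(('blade',bl,.011),('handle',hd,.02)):
    r=cv2.minAreaRect(c); print(nm,r,onz('top',cv2.boxPoints(r),z),onz('top',[r[0]],z))
a=im[160:280,130:430]; cv2.imwrite('pics/crop.png',cv2.resize(a,None,fx=2.66,fy=2.66,interpolation=cv2.INTER_CUBIC))
E
```

```text
lid ((203.46726989746094, 219.55799865722656), (67.14936828613281, 82.1822509765625), 85.76361083984375) [[0.5929 0.2826 0.08  ]
 [0.61   0.0909 0.08  ]
 [0.4544 0.0745 0.08  ]
 [0.4376 0.2631 0.08  ]]
blade ((336.2832946777344, 205.68106079101562), (30.14710235595703, 10.655441284179688), 17.650123596191406) [[ 0.5641 -0.0939  0.011 ]
 [ 0.5899 -0.1016  0.011 ]
 [ 0.5679 -0.1739  0.011 ]
 [ 0.5422 -0.166   0.011 ]] [[ 0.566  -0.1339  0.011 ]]
handle ((371.9000244140625, 217.30003356933594), (43.639427185058594, 8.22192096710205), 18.434947967529297) [[ 0.5443 -0.1674  0.02  ]
 [ 0.5638 -0.1737  0.02  ]
 [ 0.531  -0.2762  0.02  ]
 [ 0.5116 -0.2697  0.02  ]] [[ 0.5376 -0.2219  0.02  ]]
```

View pics/crop.png

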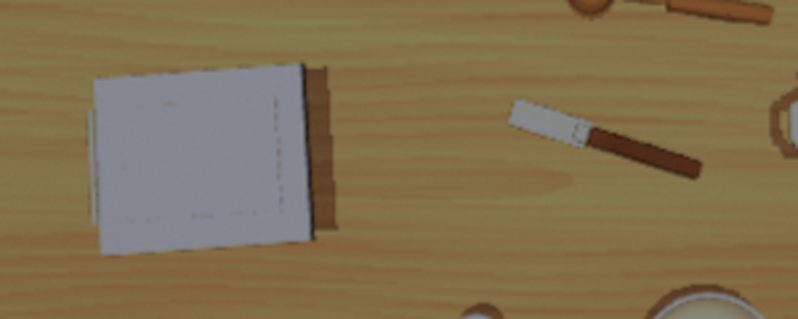

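The crop confirms it: the lid's black front edge is on the right, from crop pixel (304,65) to (314,240). The back edge runs from (94,79) to (101,255), and the knife tip is at about (513,112). Next I compute the box frame and grasp the knife.

```bash
cat >> h.py <<'E'
np.set_printoptions(precision=4,suppress=True)
def down(h):  # tool down, tool x along heading h
    x=np.array([np.cos(h),np.sin(h),0]); z=np.array([0,0,-1.]); return R.from_matrix(np.c_[x,np.cross(z,x),z]).as_quat()
def stat(m=''): print(m,round(manip.current_clock(),2),manip.current_tool_pos(),'F',manip.current_force(),'T',manip.current_wrist_torque(),'gap',round(manip.current_finger_gap(),4),flush=True)
KC=np.array([0.5376,-0.2219]); KH=np.arctan2(0.1241,0.0394)
E
python3 - <<'E'
from h import *
px=np.array([[304,65],[314,240],[101,255],[94,79]])/2.66+[130,160]
W=onz('top',px,.08)[:,:2]; print(W)
fr=(W[0]+W[1])/2; bk=(W[2]+W[3])/2; print('front mid',fr,'back mid',bk,'len',np.linalg.norm(fr-bk),np.linalg.norm(W[0]-W[1]))
d=bk-fr; e=W[0]-W[1]; print('heading len',np.arctan2(d[1],d[0]),'from edge',np.arctan2(e[1],e[0])+np.pi/2)
kx=np.array([np.cos(KH),np.sin(KH)]); g=KC+.015*kx
q0=manip.current_q()
for s in (0,np.pi):
    for p,h in((g,KH),([.545,-.03],1.676),([.5215,.1825],1.676)):
        print(s,manip.solve_ik([*p,.15],down(h-s)))
manip.servo_line([*manip.current_tool_pos()[:2],.30],vel=.2)
stat('up')
E
```

```text
[[0.6067 0.0854]
 [0.454  0.0719]
 [0.4382 0.2562]
 [0.5917 0.27  ]]
front mid [0.5304 0.0786] back mid [0.515  0.2631] len 0.18514379967539604 0.15338492180617783
heading len 1.654008143566081 from edge 1.6590068075371336
0 [ 0.8971  0.5475 -0.7634  1.7904  0.4467  0.9848 -0.3544]
0 [ 0.7306  0.5532 -0.9408  1.8724  0.5324  0.9905 -0.3389]
0 [ 0.3922  0.6138 -1.0362  1.8546  0.6144  1.0349 -0.7923]
3.141592653589793 [-0.4357  0.673   1.0602  1.8351 -0.678   1.0491 -2.5538]
3.141592653589793 [-0.7438  0.5629  0.9898  1.9196 -0.5709  0.9711 -2.5219]
3.141592653589793 [ 0.5216  0.7996 -1.3015  1.8515  0.8421  1.1849  2.1755]
up 0.62 [ 0.2687 -0.5911  0.3001] F [ 0.083   0.4126 -0.5702] T [ 0.0468 -0.0468  0.0308] gap 0.0914
```

```bash
cat >> h.py <<'E'
BH=1.656; b=np.array([np.cos(BH),np.sin(BH)]); LIP=np.array([.5304,.0786]); HINGE=LIP+.185*b; BOX=LIP+.1*b
GO=.015; kx=np.array([np.cos(KH),np.sin(KH)]); G=KC+GO*kx; TIPD=.130-GO
E
python3 - <<'E'
from h import *
manip.move_pose([*G,.20],down(KH)); stat('pre')
manip.servo_line([*G,.03],vel=.2)
manip.servo_line([*G,.0045],vel=.05); stat('low')
effector.close(60); stat('closed'); print(manip.current_gripper_force())
manip.servo_line([*G,.13],vel=.12); stat('lift'); save('scene','s1.png',(200,100,500,300),2.6)
E
```

```text
pre 2.38 [ 0.5417 -0.2099  0.2   ] F [ 0.1448 -0.3049  0.3622] T [ 0.0084 -0.0404  0.0071] gap 0.0918
low 4.03 [ 0.5421 -0.2074  0.0043] F [0.2994 0.698  0.1222] T [-0.0358 -0.0359 -0.0282] gap 0.0919
closed 5.17 [ 0.5422 -0.2076  0.0045] F [-0.6443  0.5557 -0.4475] T [ 0.0155 -0.1204 -0.0139] gap 0.0177
59.98686611652374
lift 6.37 [ 0.5414 -0.2075  0.1291] F [-0.0342  0.7825 -1.0223] T [ 0.0259 -0.1209  0.0074] gap 0.0176
```

View pics/s1.png

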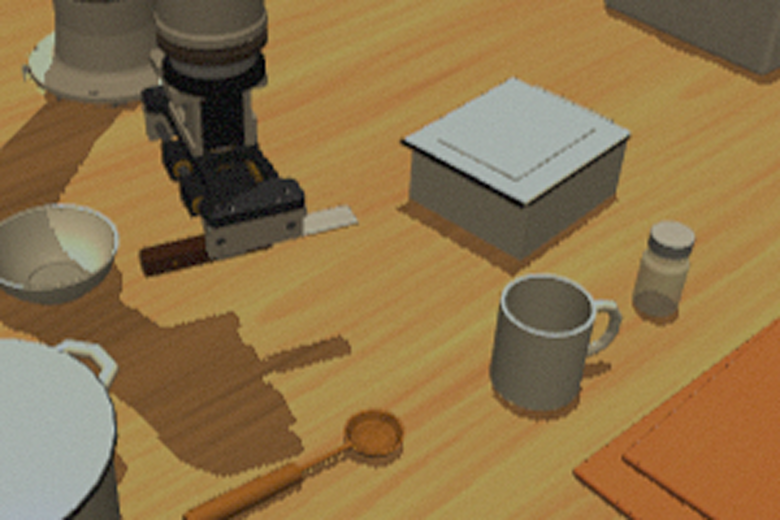

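The knife is held level, with its blade at crop pixel (330,218), and the box is untouched. I move in front of the lip and check the tip.

```bash
cat >> h.py <<'E'
def tcp(tip,zb): return [*(np.asarray(tip)-TIPD*b),zb-.0055]
E
python3 - <<'E'
from h import *
t=LIP-.03*b
manip.servo_line(tcp(t,.12),ori=down(BH),vel=.15)
manip.servo_line(tcp(t,.067),vel=.1); stat('pre')
print('pred tip px top',proj('top',[*t,.067]),'scene',proj('scene',[*t,.067]),'lip',proj('top',[*LIP,.075]),proj('scene',[*LIP,.075]))
a=viewer.get_image('top')[150:280,200:330,::-1]; c=viewer.get_image('scene')[110:240,320:450,::-1]
cv2.imwrite('pics/p2.png',cv2.resize(np.hstack([a,c]),None,fx=3,fy=3,interpolation=cv2.INTER_CUBIC))
E
```

```text
pre 8.2 [ 0.5428 -0.0655  0.0613] F [ 0.3391 -0.5274 -0.5494] T [-0.0472 -0.1405 -0.0313] gap 0.0175
pred tip px top [[259.8721 216.4701]] scene [[366.6937 173.7432]] lip [[246.556  217.1739]] [[374.6032 166.5278]]
```

View pics/p2.png

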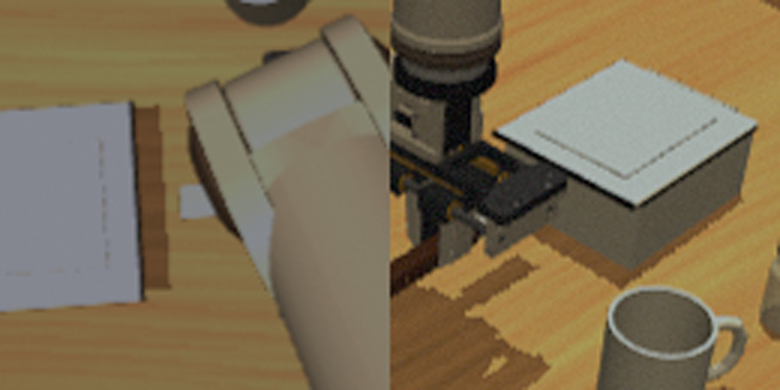

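In the top crop the tip is at full-picture pixel (260,217), as predicted, in front of the lip at (246,217). I insert and lever.

Run:
```python
from h import *
manip.servo_line(tcp(LIP+.010*b,.067),vel=.05); stat('in')
for th in np.linspace(.06,1.0,6):
    r=.175-.010*th
    manip.servo_line(tcp(HINGE-r*np.cos(th)*b,.0737+r*np.sin(th)),vel=.09); stat(round(th,2))
save('scene','s3.png',(270,40,530,240),3)
```

```text
in 9.25 [ 0.5394 -0.0264  0.0614] F [ 0.2743 -0.9319 -0.9893] T [ 0.0239 -0.0332 -0.0231] gap 0.0178
0.06 9.59 [ 0.54   -0.0253  0.0796] F [ 0.2717  0.4167 -1.1105] T [ 0.0477 -0.0843  0.0155] gap 0.0175
0.25 10.1 [ 0.5392 -0.018   0.1113] F [ 1.3682  0.0557 -1.0601] T [-0.0303 -0.1123 -0.019 ] gap 0.0176
0.44 10.61 [ 0.5381 -0.0053  0.1409] F [ 0.1795  0.2576 -0.2946] T [-0.0106 -0.1064  0.0028] gap 0.0173
0.62 11.12 [0.5365 0.0125 0.1674] F [ 0.0564 -0.3263 -0.3834] T [-0.0012 -0.0859  0.0133] gap 0.0174
0.81 11.62 [0.5345 0.0348 0.1898] F [ 0.9263  0.2574 -1.0544] T [-0.069  -0.1231  0.0157] gap 0.0174
1.0 12.12 [0.5322 0.0604 0.2074] F [ 0.3538 -0.137  -1.1713] T [-0.0235 -0.101  -0.0282] gap 0.0176
```

View pics/s3.png

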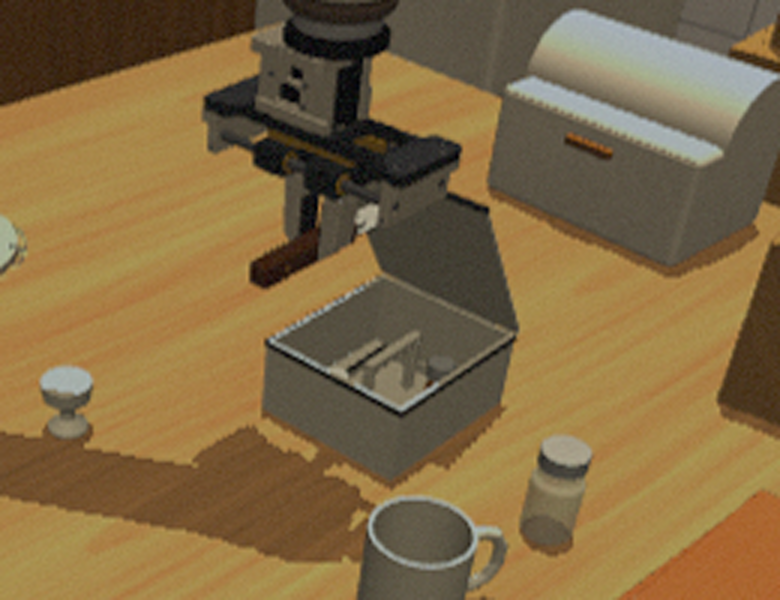

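The lid is up at about 1 rad, riding on the blade tip at crop pixel (368,215), and the tray handle shows inside at (390,355). I continue to upright, then back off and look.

Run:
```python
from h import *
for th in (1.2,1.4,1.59):
    r=.175-.010*th
    manip.servo_line(tcp(HINGE-r*np.cos(th)*b,.0737+r*np.sin(th)),vel=.09); stat(th)
p=manip.current_tool_pos(); manip.servo_line([*(p[:2]-.16*b),p[2]],vel=.15); stat('back')
a=viewer.get_image('top')[150:280,130:260,::-1]; c=viewer.get_image('scene')[60:190,330:460,::-1]
cv2.imwrite('pics/p4.png',cv2.resize(np.hstack([a,c]),None,fx=3,fy=3,interpolation=cv2.INTER_CUBIC))
for n,q in(('top',[130,150]),('scene',[330,60])):
    for th in(1.4,1.57,1.7):
        print(n,th,[((proj(n,[*(HINGE-.185*np.cos(th)*b+s*np.array([b[1],-b[0]])),.075+.185*np.sin(th)])-q)*3).round() for s in(.078,-.078)])
```

```text
1.2 12.68 [0.5295 0.0905 0.2204] F [ 0.426  -0.3458 -0.4515] T [ 0.0161 -0.054  -0.0336] gap 0.0173
1.4 13.19 [0.5267 0.1218 0.2269] F [-0.6318 -0.2238 -0.3232] T [ 0.0026 -0.1373 -0.0243] gap 0.0178
1.59 13.68 [0.524  0.1515 0.2272] F [ 0.0444 -0.7427 -1.1947] T [-0.0575 -0.0973 -0.0149] gap 0.0171
back 14.9 [ 0.5375 -0.0066  0.2273] F [-1.0327  1.1132 -1.005 ] T [-0.0085 -0.144  -0.0082] gap 0.0175
top 1.4 [array([[45., 78.]]), array([[ 53., 329.]])]
top 1.57 [array([[-7., 81.]]), array([[ -0., 333.]])]
top 1.7 [array([[-44.,  84.]]), array([[-38., 335.]])]
scene 1.4 [array([[352.,  97.]]), array([[198.,  40.]])]
scene 1.57 [array([[374.,  82.]]), array([[220.,  27.]])]
scene 1.7 [array([[390.,  75.]]), array([[237.,  21.]])]
```

View pics/p4.png

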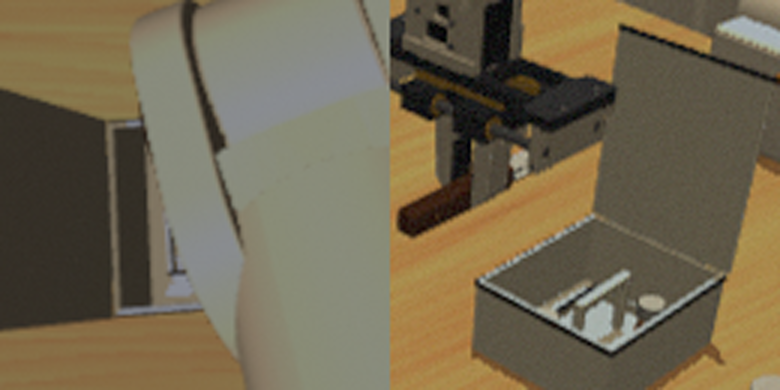

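The lid now stands at about 1.6 rad: its top corners are at scene-crop (232,27) and (385,82), close to my prediction for upright. The tray handle is visible at (600,290). I lay the knife back down and look at the tray.

Run:
```python
from h import *
manip.servo_line([*G,.12],ori=down(KH),vel=.2)
manip.servo_line([*G,.02],vel=.12)
manip.servo_line([*G,.0052],vel=.03); stat('down')
effector.open_jaws(); stat('open')
manip.servo_line([*G,.05],vel=.06); manip.servo_line([*G,.25],vel=.25); stat('up')
t=viewer.get_image('top'); cv2.imwrite('pics/t5.png',t[:,:,::-1]); cv2.imwrite('pics/sc5.png',viewer.get_image('scene')[:,:,::-1])
t=cv2.imread('pics/t5.png')[170:270,150:410]
cv2.imwrite('pics/p5.png',cv2.convertScaleAbs(cv2.resize(t,None,fx=3,fy=3,interpolation=cv2.INTER_CUBIC),alpha=1.3))
z=cv2.imread('pics/t5.png')[175:265,160:260]; s=cv2.imread('pics/sc5.png')[125:215,350:450]
cv2.imwrite('pics/p6.png',cv2.convertScaleAbs(cv2.resize(np.hstack([z,s]),None,fx=4,fy=4,interpolation=cv2.INTER_CUBIC),alpha=1.5))
```

```text
down 17.91 [ 0.5421 -0.2075  0.0051] F [0.1229 0.0224 0.1563] T [-0.0095 -0.0314  0.0124] gap 0.0177
open 19.16 [ 0.5421 -0.2076  0.0052] F [-0.0981  0.225  -0.1188] T [-0.0201 -0.0666 -0.031 ] gap 0.0918
up 21.01 [ 0.541  -0.2076  0.2485] F [ 0.3649  0.1706 -0.513 ] T [-0.0106 -0.0714  0.0283] gap 0.0919
```

View pics/p5.png

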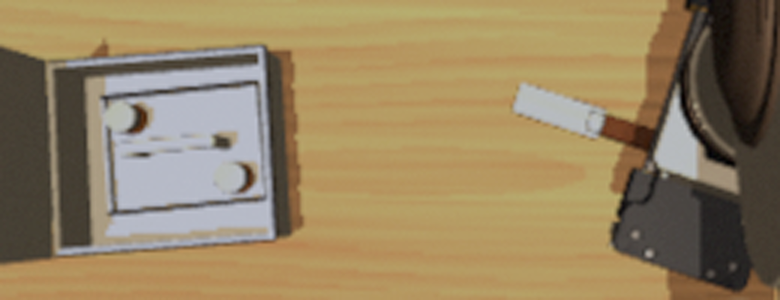

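View pics/p6.png

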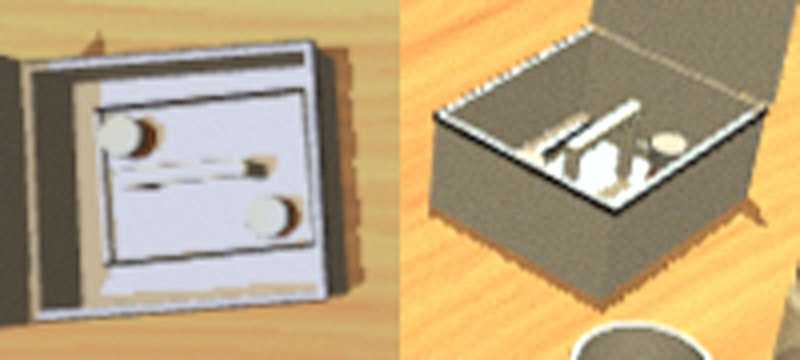

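The knife is back on the table, its blade tip at p5 crop pixel (517,97), with handle angle and place as before. In the left half of p6 the rim corners are about (22,64), (318,42), (328,297) and (35,320). The tray corners are (98,107), (303,90), (312,243) and (110,265), and the handle's bar centre is near (188,174). In the scene half the bar's top runs from (567,147) to (635,103).

Run:
```python
from h import *
T=lambda p:np.array(p)/4+[160,175]; S=lambda p:(np.array(p)-[400,0])/4+[350,125]
loc=lambda p:np.c_[(p[:,:2]-BOX)@b,(p[:,:2]-BOX)@np.array([-b[1],b[0]])]
rim=onz('top',T([[22,64],[318,42],[328,297],[35,320]]),.075); print('rim',rim[:,:2],'local',loc(rim))
tr=onz('top',T([[98,107],[303,90],[312,243],[110,265]]),.018); print('tray local',loc(tr),loc(tr).mean(0))
d=tr[0]-tr[1]+tr[3]-tr[2]; print('tray heading',np.arctan2(d[1],d[0]))
print('bar top',loc(onz('top',T([[188,174],[118,180],[255,166]]),.068)))
print('bar scene',loc(onz('scene',S([[567,147],[635,103]]),.068)))
for p in (tr.mean(0),): print(p, 'ctr world')
kn=onz('top',np.array([[517,97]])/3+[150,170],.011); print(kn)
```

```text
rim [[0.5892 0.2715]
 [0.6048 0.0975]
 [0.4558 0.0869]
 [0.44   0.2564]] local [[ 0.0872 -0.075 ]
 [-0.0874 -0.0757]
 [-0.0854  0.0736]
 [ 0.0849  0.0749]]
tray local [[ 0.0629 -0.0534]
 [-0.0655 -0.055 ]
 [-0.0661  0.0405]
 [ 0.0594  0.0453]] [-0.0023 -0.0056]
tray heading 1.6810762529544299
bar top [[-0.0055 -0.0039]
 [ 0.0358 -0.0033]
 [-0.0452 -0.0059]]
bar scene [[-0.0419 -0.0108]
 [ 0.0345 -0.0092]]
[0.5277 0.1764 0.018 ] ctr world
[[ 0.5739 -0.0988  0.011 ]]
```

Run:
```python
from h import *
n=np.array([-b[1],b[0]]); C=BOX-.0035*b-.0022*n; H=1.682
manip.servo_line([*C,.22],ori=down(H),vel=.2); stat('over')
manip.servo_line([*C,.09],vel=.12); stat()
for z in (.075,.065,.055,.0437):
    manip.servo_line([*C,z],vel=.04); stat(z)
    if np.linalg.norm(manip.current_force())>6: print('contact'); break
else:
    effector.close(40); stat('closed'); print(manip.current_gripper_force())
a=viewer.get_image('scene')[90:220,340:470,::-1]
cv2.imwrite('pics/p7.png',cv2.resize(a,None,fx=4,fy=4,interpolation=cv2.INTER_CUBIC))
```

```text
over 23.18 [0.5247 0.1738 0.2199] F [ 0.0711  0.4555 -0.4493] T [ 0.0242 -0.0759 -0.0348] gap 0.0919
 24.41 [0.525  0.1753 0.0908] F [-0.2458  0.4044  1.0618] T [ 0.0465 -0.1158 -0.0205] gap 0.0916
0.075 24.93 [0.5242 0.175  0.0747] F [-0.1537 -0.6257 -0.8489] T [ 0.0032 -0.0709  0.0156] gap 0.0916
0.065 25.33 [0.5241 0.1749 0.0646] F [-0.1186  0.4775  0.1271] T [-0.0716 -0.1056 -0.0319] gap 0.0921
0.055 25.73 [0.5241 0.1749 0.0547] F [0.1343 0.1342 0.7534] T [ 0.0121 -0.1394  0.0408] gap 0.0919
0.0437 26.17 [0.5241 0.1749 0.0434] F [-0.1512 -0.3963  0.0799] T [-0.0196 -0.0957  0.0142] gap 0.0917
closed 27.41 [0.5248 0.175  0.0438] F [ 1.8556 -0.8337 -0.4499] T [-0.0203 -0.4104  0.0245] gap 0.0096
39.99966502189636
```

View pics/p7.png

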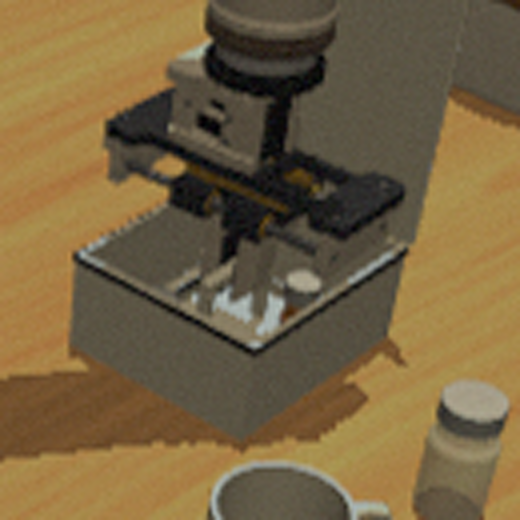

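The fingers hold the bar (gap 9.6 mm), and a jar is standing at crop pixel (303,285). I lift slowly.

Run:
```python
from h import *
p=manip.current_tool_pos(); x,y=p[:2]
manip.servo_line([x,y,.055],vel=.03); stat()
manip.servo_line([x,y,.1955],vel=.06); manip.sleep(.7); stat('top')
print(manip.current_joint_velocities(),manip.current_tcp_rot(),down(1.682))
a=viewer.get_image('scene')[20:220,310:510,::-1]
cv2.imwrite('pics/p8.png',cv2.resize(a,None,fx=3,fy=3,interpolation=cv2.INTER_CUBIC))
```

```text
27.98 [0.5247 0.1749 0.0551] F [-0.4627  0.1853 -3.2414] T [ 0.0157 -0.1009 -0.0291] gap 0.0093
top 31.18 [0.5247 0.175  0.1955] F [ 0.3614  0.7712 -3.0941] T [-0.0683 -0.1561  0.0433] gap 0.0095
[ 0.0003  0.0004  0.0002 -0.0001  0.0006  0.0039 -0.0002] [0.6667 0.7453 0.     0.    ] [0.6667 0.7453 0.     0.    ]
```

View pics/p8.png

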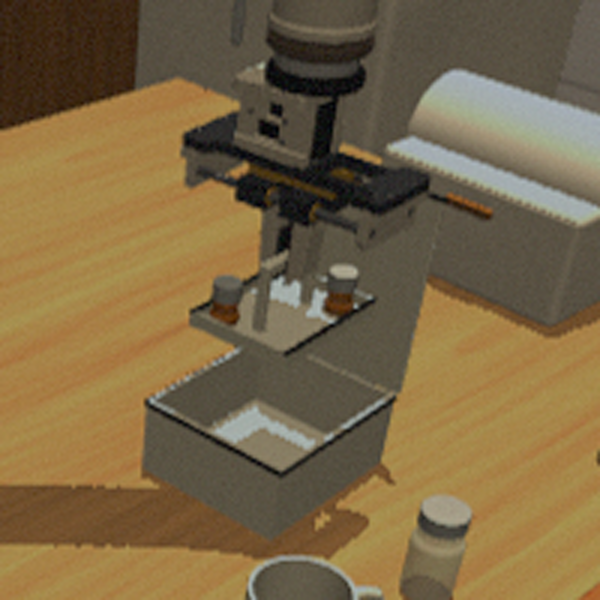

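The picture shows the tray level above the box, both jars standing at (225,298) and (342,288), and the lid upright. I hand in.

```bash
python3 -c "
from bench import manip
print(manip.hand_in())"
```

```text
the job is handed in; nothing more can be done
None
```

The job is handed in at about 31 s: the knife levered the lid to about upright (around 1.6 rad) and lies back in its place, and the arm holds the tray level about 8 cm above the rim with both jars standing.

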